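# Pack four products into their matching trays

## Task

Four finished white products (a ceiling sensor, a dimmer dial, a wall switch and a power adapter) stand about on the packing bench among four blue trays. Set each one down, without dropping it, into the tray whose pocket has its shape and size, so that it sits upright and flat on the pocket's floor. Leave the roll of tape and the pen pot where they are.

Things in the scene. Friction and masses are not known exactly. Their poses are not given: they have to be found in the camera images.
- sensor: Ceiling sensor: the larger of the two round products, a straight-sided disc 58 mm in diameter and 30 mm high, with a low grey lens dome on top (to 37.5 mm). White plastic, loose, 40 to 200 g, standing upright on the bench. Origin: centre of its flat underside; z up through its top.
- dial: Dimmer dial: the smaller round product, a straight-sided cylinder 40 mm in diameter and 32 mm high, with a grey pointer line on top along its x. White plastic, loose, 40 to 200 g, standing upright on the bench. Origin: centre of its flat underside; z up through its top.
- switch: Wall switch: the square product, 46 x 46 mm (sides along its x and y) and 30 mm high, with a raised rocker plate on top (to 32 mm). White plastic, loose, 40 to 200 g, standing upright on the bench. Origin: centre of its flat underside; z up through its top.
- adapter: Power adapter: the oblong product, 70 mm long (its x), 36 mm wide (its y) and 32 mm high; grip it across its width. White plastic, loose, 40 to 200 g, standing upright on the bench. Origin: centre of its flat underside; z up through its top.
- sensor_tray: Square plate 90 x 90 mm with the large round pocket, 70 mm in diameter: the place of the sensor. Fixed. Blue, 9 mm high; pocket 6 mm deep, its black floor 3 mm above the bench. Origin: centre of the underside, below the pocket's middle (a seated product's origin is 3 mm above it); z up.
- dial_tray: Square plate 90 x 90 mm with the small round pocket, 52 mm in diameter: the place of the dial. Fixed. Blue, 9 mm high; pocket 6 mm deep, its black floor 3 mm above the bench. Origin: centre of the underside, below the pocket's middle (a seated product's origin is 3 mm above it); z up.
- switch_tray: Square plate 90 x 90 mm with the square pocket, 58 x 58 mm, sides along its x and y: for the switch, sides roughly parallel to the pocket's (any quarter turn). Fixed. Blue, 9 mm high; pocket 6 mm deep, its black floor 3 mm above the bench. Origin: centre of the underside, below the pocket's middle (a seated product's origin is 3 mm above it); z up.
- adapter_tray: Oblong plate 100 mm (x) x 66 mm (y) with the oblong pocket, 82 mm along its x by 48 mm along its y: for the adapter, long side along the pocket's (either way round). Fixed. Blue, 9 mm high; pocket 6 mm deep, its black floor 3 mm above the bench. Origin: centre of the underside, below the pocket's middle (a seated product's origin is 3 mm above it); z up.
- tape: Bystander: a yellow roll of tape lying flat among the work, 70 mm across, 24 mm high, loose. Origin: centre of its underside; z up.
- pot: Bystander: a white plastic pot, 80 mm across and 95 mm high, holding pens that reach 160 mm high; loose, on the robot's right-hand side. Origin: centre of its underside; z up.

How it is judged:
By the outcome, as a careful person would: the job done as asked, in the order asked, and still so for the second after the job is handed in, with the robot touching nothing.
It also fails if it takes over 109 s, if anything falls off the work surface, if the arm or the gripper's body presses on something with over 40 N, if the wrist force passes 120 N, or if a joint passes its speed limit or range.

## Robot

A 6-joint arm with a two-finger parallel gripper is mounted at the origin on the work surface. World frame = base frame: x ahead of the robot, y to its left, z up, the work surface at z = 0. Lengths are in m, angles in rad, forces in N, time in s.
With the tool pointing down it reaches from about 0.225 to 0.875 m from the base axis. Payload 3.4 kg.
Tool frame: the origin (TCP) lies at the very end of the fingers, on their centre line; the grasp point (between the pads) lies 19 mm behind it; z points along the fingers, y is the direction in which the jaws open and shut (so a half turn about z gives the same grasp; the last joint's range is limited). The gripper opens to 85 mm and grips with 20 to 120 N. Pads are 22 mm wide; open, the fingers measure 114 mm over their backs; the gripper's body (76 mm by 85 mm) begins 54 mm behind the grasp point. The pads swing forward as they close: fully open they stand 13 mm farther back than shut.
Start: joints at [-1.327, 0.276, 1.505, -0, 1.361, -0.121], TCP at [0.205, -0.537, 0.231] pointing down, gripper open.
Joint ranges: [-2.89, 2.89], [-0.75, 2.08], [0.22, 2.7], [-1.18, 4.32], [0.11, 2.71], [-2.7, 2.7]. Speed limits (rad/s): [2.57, 2.57, 3.14, 3.14, 3.14, 3.14].

## Interface

Orientations are given as a unit quaternion [w, x, y, z].
In Python, from rig import manip, eyes gives the robot as it stands. The module is installed in compiled form; this text tells all that it offers.
- The arm moves only by the tool servo_tool, never from a script. Its argument "deltas" is one flat list of numbers, 6 for each row, row after row: the shift along the tool's x, y, z in cm, then the turn, a rotation vector about the tool's x, y, z in degrees. A call has 1 to 20 rows; each row shifts and turns the pose as measured when the row begins, along the tool's axes as they then stand; what a row does not reach is not made up. A row lasts 1/10 s, in which the tool goes at most 50 mm and 8.59 degrees, less where a joint would pass 70% of its speed; a pose out of reach is approached as far as the arm can. A call with a gripper value outside its range is refused whole. "jaw" is the finger opening in cm, from 0 to 8.54, set as the call begins (left out, the last holds). The fingers move at their own pace and stop on an object; "grip_force" is the grip in N (left out, the last holds). Time passes only in rows, so rows that do not move let the fingers close. It gives the time, the measured TCP pose, the force and the opening at its end, in the units of the state.
- manip.get_state(): the state, without advancing time (a new reading comes with each control period).
- eyes.get_image(name): name is "scene" or "top" or "wrist"; returns (picture, depth): 384x512x3 uint8, red, green, blue; 384x512 float32, m along the optical axis (not along the pixel's ray), 0 where there is no reading.
- eyes.get_calibration(name): a dict with "camera_matrix" (3x3 intrinsics, pixels), "rvec" (rotation vector, rad) and "tvec" (3), from world to camera coordinates, as OpenCV has them. Camera axes: x right, y down, z forward; pixel columns grow to the right and rows downward; lengths in m; the calibration is good to about 2 mm. A picture is of the moment at which its call begins: read the wrist's pose just before it. get_calibration takes no time and is no camera call; for the wrist camera it gives the pose at the moment of the call.
- manip.sign_off(): hands the job in, once; it reports no verdict.
The state is a dict: "clock": time; "qpos": joint angles; "qd": joint speeds; "effort": joint torques, N m; "position": TCP position; "ee_rot": TCP orientation; "contact_force": force on the tool from outside, world axes, zero at the start; "moment": the same for the moment, N m; "width": finger opening in m.
Only numpy, scipy, OpenCV 4.12 (cv2) and the standard library are available. Lean on these libraries where they do the work, as an engineer would, in place of code of your own. Each camera call takes 0.05 s, during which the arm holds its last target.

## Working session

There is one attempt and no reset: what is moved stays moved. The work goes in short steps, Python scripts to look and compute and a tool call to move; the robot and the scene stay as the last step left them, time stands still between calls to the robot, and variables do not carry over. Pictures are saved under pics/ and viewed, and the job is handed in when it is done.

Besides the shell and the picture viewer there is one more tool, called after "Call:" as name(argument=value, ...), one argument or row to a line, values as JSON. servo_tool: Moves the arm, as the interface text tells. Its arguments: {"type":"object","properties":{"deltas":{"type":"array","items":{"type":"number"}},"jaw":{"type":"number"},"grip_force":{"type":"number"}},"required":["deltas"]}

```bash
ls; mkdir -p pics; cat > h.py <<'E'
import numpy as np, cv2
from rig import manip, eyes
def cal(n):
    c=eyes.get_calibration(n); K=np.array(c["camera_matrix"],float); R=cv2.Rodrigues(np.array(c["rvec"],float))[0]; t=np.array(c["tvec"],float).ravel()
    return K,R,t
def grab(n,f):
    c=cal(n); im,d=eyes.get_image(n); cv2.imwrite('pics/%s.png'%f,cv2.cvtColor(im,cv2.COLOR_RGB2BGR)); np.savez('%s.npz'%f,im=im,d=d,K=c[0],R=c[1],t=c[2]); return im,d,c
def world(d,c):
    K,R,t=c; v,u=np.mgrid[0:d.shape[0],0:d.shape[1]]
    P=np.stack([(u-K[0,2])/K[0,0]*d,(v-K[1,2])/K[1,1]*d,d],-1)
    return (P-t)@R
E
python3 - <<'E'
from h import *
s=manip.get_state(); print(s)
for n in("top","scene"):
    im,d,c=grab(n,n+"0"); print(c, d.min(),d.max())
E
```

```text
pics
{'clock': 0.0, 'qpos': array([-1.32700485e+00,  2.76572778e-01,  1.50613699e+00,  1.78210531e-05,
        1.36069784e+00, -1.21014330e-01]), 'qd': array([-0.0005405 , -0.00155091, -0.00043686, -0.00071317, -0.00068412,
        0.00031962]), 'effort': array([-1.95561108e-03, -4.16784847e+01, -2.45806342e+01, -3.38315822e-04,
        1.11439734e-02,  1.01265402e-05]), 'position': array([ 0.20500562, -0.53664431,  0.23045084]), 'ee_rot': array([-9.06302281e-04,  9.83410596e-01,  1.81391225e-01, -4.69772582e-05]), 'contact_force': array([ 0.26689481,  1.14918877, -0.71184442]), 'moment': array([-0.00182083, -0.00093177,  0.01973239]), 'width': 0.08527776052852377}
(array([[471.93434038,   0.        , 249.13748179],
       [  0.        , 471.93434038, 198.441806  ],
       [  0.        ,   0.        ,   1.        ]]), array([[ 0.02818538, -0.99956649, -0.00851027],
       [-0.97955868, -0.02592283, -0.1994813 ],
       [ 0.19917421,  0.01395877, -0.97986468]]), array([-0.04045291,  0.50589867,  1.28099294])) 0.0 2.379474
(array([[411.03768707,   0.        , 259.05436907],
       [  0.        , 411.03768707, 192.23591153],
       [  0.        ,   0.        ,   1.        ]]), array([[ 0.1648562 ,  0.98629014,  0.00736214],
       [ 0.8281435 , -0.13436037, -0.54417427],
       [-0.53572454,  0.09580742, -0.8389399 ]]), array([-0.03143909, -0.387603  ,  1.38668445])) 0.0 2.917109
```

View pics/top0.png

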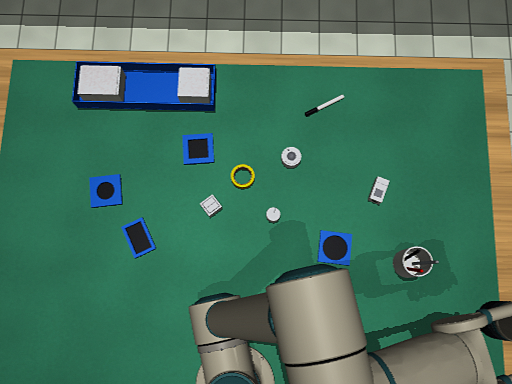

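View pics/scene0.png

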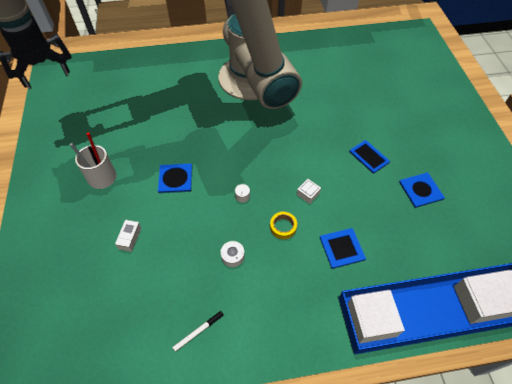

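The top view shows these positions:
- **Products:** dial (273,214), sensor (291,156), switch (210,206), adapter (380,190).
- **Trays:** sensor (335,247), dial (106,190), switch (198,149), adapter (138,237).
- **Bystanders:** tape (242,176), pot (415,262).

Next I'll measure their positions.

```bash
cat > meas.py <<'E'
from h import *
import sys
T={'dial':(273,214,.032),'sensor':(291,156,.03),'switch':(210,206,.03),'adapter':(380,190,.032)}
TR={'sensor_tray':(335,247),'dial_tray':(106,190),'switch_tray':(198,149),'adapter_tray':(138,237)}
def fromtop(f):
    z=np.load(f+'.npz'); im,d,c=z['im'],z['d'],(z['K'],z['R'],z['t']); W=world(d,c)
    g=W[180:330,150:180].reshape(-1,3); print('bench z',np.median(W[100:130,230:280,2]))
    def rect(m):
        # pixels -> world plane at given z by ray
        n,l,st,ce=cv2.connectedComponentsWithStats(m.astype(np.uint8)); return n,l,st,ce
    def plane(uv,zz):
        K,R,t=c; uv=np.array(uv,float).reshape(-1,2)
        r=np.c_[(uv[:,0]-K[0,2])/K[0,0],(uv[:,1]-K[1,2])/K[1,1],np.ones(len(uv))]@R; o=-R.T@t
        return o+r*((zz-o[2])/r[:,2])[:,None]
    hsv=cv2.cvtColor(im,cv2.COLOR_RGB2HSV)
    for nm,(u,v,h) in T.items():
        m=np.zeros(d.shape,np.uint8); m[v-22:v+22,u-22:u+22]=1
        m&=((W[...,2]>h*0.75)&(W[...,2]<.06)&(hsv[...,1]<90)).astype(np.uint8)
        cs=cv2.findContours(m,cv2.RETR_EXTERNAL,cv2.CHAIN_APPROX_NONE)[0]; k=max(cs,key=cv2.contourArea)
        mm=np.zeros_like(m); cv2.drawContours(mm,[k],-1,1,-1)
        zt=np.median(W[...,2][mm>0]); v_,u_=np.nonzero(mm)
        P=plane(np.c_[u_,v_],h); r=cv2.minAreaRect((P[:,:2]*1000).astype(np.float32))
        print(nm,'zmed %.4f'%zt,'mean',P[:,:2].mean(0).round(4),'rect',np.round(r[0],1),np.round(r[1],1),round(r[2],1))
    for nm,(u,v) in TR.items():
        m=np.zeros(d.shape,np.uint8); m[v-25:v+25,u-25:u+25]=1
        blue=m&((hsv[...,0]>100)&(hsv[...,0]<130)&(hsv[...,1]>120)&(hsv[...,2]>60)).astype(np.uint8)
        k=max(cv2.findContours(blue,cv2.RETR_EXTERNAL,cv2.CHAIN_APPROX_NONE)[0],key=cv2.contourArea)
        fill=np.zeros_like(m); cv2.drawContours(fill,[k],-1,1,-1)
        v_,u_=np.nonzero(fill);P=plane(np.c_[u_,v_],.009); r=cv2.minAreaRect((P[:,:2]*1000).astype(np.float32))
        pk=fill&(im.max(-1)<70); v2,u2=np.nonzero(pk);Q=plane(np.c_[u2,v2],.005); q=cv2.minAreaRect((Q[:,:2]*1000).astype(np.float32))
        print(nm,'zmed %.4f'%np.median(W[...,2][(fill-pk)>0]),'mean',P[:,:2].mean(0).round(4),'rect',np.round(r[0],1),np.round(r[1],1),round(r[2],1),'| pocket',Q[:,:2].mean(0).round(4),np.round(q[0],1),np.round(q[1],1),round(q[2],1))
    for nm,(u,v,h) in {'tape':(242,176,.024),'pot':(415,262,.095)}.items():
        m=np.zeros(d.shape,bool); m[v-22:v+22,u-22:u+22]=1; m&=(W[...,2]>.012)
        print(nm,((W[m].min(0)+W[m].max(0))/2).round(3),W[m].min(0).round(3),W[m].max(0).round(3))
if __name__=='__main__': fromtop(sys.argv[1])
E
python3 meas.py top0
```

```text
bench z 0.001733651053538868
dial zmed 0.0325 mean [ 0.4677 -0.096 ] rect [467.4 -95.4] [38.1 38.7] 64.7
sensor zmed 0.0317 mean [ 0.6401 -0.1455] rect [ 639.3 -146.4] [57.7 55.4] 0.8
switch zmed 0.0313 mean [0.4894 0.0831] rect [489.   82.8] [47.3 46.1] 39.3
adapter zmed 0.0336 mean [ 0.5473 -0.3985] rect [ 547.  -398.3] [37.2 73.2] 69.3
sensor_tray zmed 0.0097 mean [ 0.3796 -0.2731] rect [ 379.9 -273.1] [91.9 90.5] 84.3 | pocket [ 0.3801 -0.2737] [ 379.8 -273.8] [65.7 66. ] 1.6
dial_tray zmed 0.0090 mean [0.5286 0.3964] rect [528.9 396.4] [91.1 91.4] 8.4 | pocket [0.5297 0.3984] [522.3 399.9] [47.7 65.2] 79.1
switch_tray zmed 0.0095 mean [0.664  0.1314] rect [664.3 131.5] [91.4 90.8] 5.3 | pocket [0.6655 0.1326] [657.3 130.1] [76.1 57.9] 7.6
adapter_tray zmed 0.0085 mean [0.3931 0.2893] rect [393.5 289.3] [101.5  66.9] 27.3 | pocket [0.3938 0.2911] [394.1 291.2] [81.2 46.4] 27.2
tape [ 0.428 -0.008  0.684] [ 0.242 -0.045  0.012] [0.615 0.029 1.356]
pot [ 0.311 -0.281  0.684] [ 0.242 -0.517  0.012] [ 0.38  -0.045  1.356]
```

```bash
python3 - <<'E'
from h import *
z=np.load('top0.npz'); W=world(z['d'],(z['K'],z['R'],z['t'])); ok=z['d']>0
for nm,(u,v,lo,hi) in {'tape':(242,176,.012,.06),'pot':(415,262,.05,.105),'pens':(415,262,.105,.3)}.items():
    m=np.zeros(ok.shape,bool); m[v-22:v+22,u-22:u+26]=1; m&=ok&(W[...,2]>lo)&(W[...,2]<hi)
    print(nm,W[m].min(0).round(3),W[m].max(0).round(3))
z=np.load('scene0.npz'); W=world(z['d'],(z['K'],z['R'],z['t'])); 
for b in [(40,95,0,20),(30,80,50,75),(60,95,28,48)]:
    P=W[b[0]:b[1],b[2]:b[3]].reshape(-1,3); P=P[(P[:,2]>.15)&(P[:,2]<.5)]; 
    if len(P): i=np.argsort(P[:,2])[:6]; print(b,P[i].round(3).tolist())
# object measurements from scene camera
c=(z['K'],z['R'],z['t']); hsv=cv2.cvtColor(z['im'],cv2.COLOR_RGB2HSV)
for nm,(u,v,h) in {'dial':(243,192,.032),'sensor':(232,253,.03),'switch':(308,190,.03),'adapter':(128,236,.032)}.items():
    m=np.zeros(W.shape[:2],bool); m[v-24:v+24,u-24:u+24]=1; m&=(np.abs(W[...,2]-h)<.006)&(hsv[...,1]<90)
    P=W[m]; r=cv2.minAreaRect((P[:,:2]*1000).astype(np.float32)); print(nm,P.mean(0).round(4),np.round(r[0],1),np.round(r[1],1),round(r[2],1))
for nm,(u,v) in {'sensor_tray':(175,178),'dial_tray':(422,190),'switch_tray':(342,248),'adapter_tray':(369,157)}.items():
    m=np.zeros(W.shape[:2],np.uint8); m[v-26:v+26,u-26:u+26]=1
    b=m&((hsv[...,0]>100)&(hsv[...,0]<130)&(hsv[...,1]>120)).astype(np.uint8)&((W[...,2]>.006)).astype(np.uint8)
    P=W[b>0]; r=cv2.minAreaRect((P[:,:2]*1000).astype(np.float32)); print(nm,P.mean(0).round(4),np.round(r[0],1),np.round(r[1],1),round(r[2],1))
im,d,c=grab('wrist','w0'); print(c, d[d>0].min())
E
```

```text
tape [ 0.546 -0.039  0.012] [0.615 0.029 0.034]
pot [ 0.301 -0.517  0.05 ] [ 0.38  -0.437  0.103]
pens [ 0.309 -0.511  0.106] [ 0.366 -0.455  0.161]
(40, 95, 0, 20) [[0.23, -0.587, 0.279], [0.236, -0.583, 0.281], [0.236, -0.582, 0.284], [0.232, -0.587, 0.284], [0.231, -0.594, 0.285], [0.233, -0.588, 0.285]]
(30, 80, 50, 75) [[0.199, -0.49, 0.245], [0.197, -0.487, 0.247], [0.199, -0.489, 0.248], [0.199, -0.491, 0.248], [0.192, -0.484, 0.251], [0.2, -0.485, 0.252]]
(60, 95, 28, 48) [[0.218, -0.577, 0.245], [0.233, -0.577, 0.246], [0.227, -0.572, 0.247], [0.231, -0.574, 0.247], [0.231, -0.578, 0.248], [0.232, -0.576, 0.248]]
dial [ 0.4687 -0.092   0.0312] [467.4 -91.9] [37.6 37.3] 3.6
sensor [ 0.6416 -0.1417  0.0299] [ 639.8 -141.4] [56.4 56.1] 36.4
switch [0.491  0.0866 0.03  ] [489.2  87.4] [46.4 47.2] 38.6
adapter [ 0.5489 -0.3951  0.0311] [ 547. -395.] [36.8 72.5] 70.2
sensor_tray [ 0.3792 -0.2711  0.0085] [ 378.8 -270.2] [89.5 92.7] 84.1
dial_tray [0.5297 0.3978 0.01  ] [756.  125.5] [120.  830.6] 40.0
switch_tray [0.6661 0.1324 0.0131] [853.1  31.2] [121.3 555.7] 61.7
adapter_tray [0.3934 0.2931 0.0085] [391.6 293.6] [101.4  68.7] 27.0
(array([[278.21643534,   0.        , 250.26713746],
       [  0.        , 278.21643534, 185.02146522],
       [  0.        ,   0.        ,   1.        ]]), array([[ 0.35637144, -0.93434367, -0.00114485],
       [-0.89866095, -0.34309644,  0.27330081],
       [-0.25574968, -0.09636777, -0.96192794]]), array([-0.57486401, -0.03520386,  0.37755539])) 0.050630275
```

View pics/w0.png

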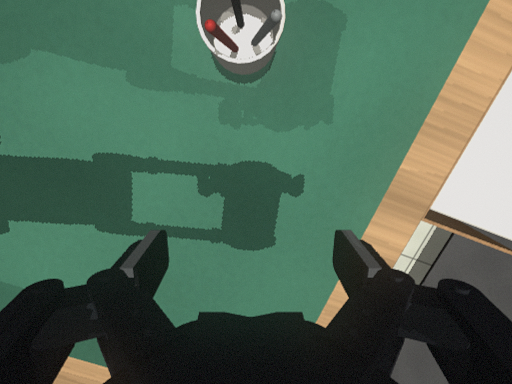

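```bash
cat > go.py <<'E'
import sys; from h import *
from scipy.spatial.transform import Rotation as Ro
s=manip.get_state(); p=s['position']; R=Ro.from_quat(np.r_[s['ee_rot'][1:],s['ee_rot'][0]]).as_matrix()
yaw=np.degrees(np.arctan2(R[1,0],R[0,0]))
print('t %.2f p %s yaw %.1f q %s F %s w %.4f tilt %.2f'%(s['clock'],p.round(4),yaw,s['qpos'].round(2),s['contact_force'].round(1),s['width'],np.degrees(np.arccos(-R[2,2]))))
# current-tool-frame shift for each requested target x y z [yaw]
if len(sys.argv)>3:
    x,y,z=map(float,sys.argv[1:4]); d=R.T@(np.array([x,y,z])-p)*100; print('shift cm',d.round(2),'rows>=%.1f'%(np.linalg.norm(d)/5))
    print('leveling rotvec deg (tool):', np.degrees(Ro.from_matrix(R.T@Ro.from_euler('z',yaw,degrees=True).as_matrix()@np.diag([1.,-1,-1])).as_rotvec()).round(2))
    if len(sys.argv)>4:
        w=float(sys.argv[4]); t=-(w-yaw); t=(t+90)%180-90; print('turn z deg %.1f (jaw mod 180) -> yaw %.1f'%(t,yaw-t))
        a=np.radians(yaw-t); Rn=np.array([[np.cos(a),np.sin(a),0],[np.sin(a),-np.cos(a),0],[0,0,-1]]); print('shift after turn',(Rn.T@(np.array([x,y,z])-p)*100).round(2))
E
python3 go.py .468 -.094 .15
```

```text
t 0.15 p [ 0.205  -0.5368  0.2306] yaw 20.9 q [-1.33  0.28  1.51  0.    1.36 -0.12] F [-0.1  0.8 -0.4] w 0.0856 tilt 0.08
shift cm [ 40.36 -31.97   8.12] rows>=10.4
leveling rotvec deg (tool): [-0.08 -0.01  0.  ]
```

Call:
servo_tool(
  deltas=[2.5, -2, 0, 0, 0, 0, 2.5, -2, 0, 0, 0, 0, 2.5, -2, 0, 0, 0, 0, 2.5, -2, 0, 0, 0, 0, 2.5, -2, 0, 0, 0, 0, 2.5, -2, 0, 0, 0, 0, 2.5, -2, 0, 0, 0, 0, 2.5, -2, 0, 0, 0, 0, 2.5, -2, 1, 0, 0, 0, 2.5, -2, 1, 0, 0, 0, 2.5, -2, 1, 0, 0, 0, 2.5, -2, 1, 0, 0, 0, 2.5, -2, 1, 0, 0, 0, 2.5, -2, 1, 0, 0, 0, 2.5, -2, 1, 0, 0, 0, 2.5, -2, 1, 0, 0, 0],
  jaw=7,
  grip_force=40,
)

```text
clock: 1.75
position: [0.4723, -0.0816, 0.1458]
ee_rot: [-0.001, 0.984, 0.177, 0.0]
contact_force: [0.1, 0.2, -0.2]
width: 0.0697
```

```bash
python3 go.py .468 -.094 .07; python3 - <<'E'
from h import *
grab('wrist','w1')
E
```

```text
t 1.75 p [ 0.4723 -0.0816  0.1458] yaw 20.4 q [-0.32  0.2   1.84  0.    1.1   0.9 ] F [ 0.1  0.2 -0.2] w 0.0697 tilt 0.09
shift cm [-0.84  1.02  7.58] rows>=1.5
leveling rotvec deg (tool): [-0.08 -0.03  0.  ]
```

View pics/w1.png

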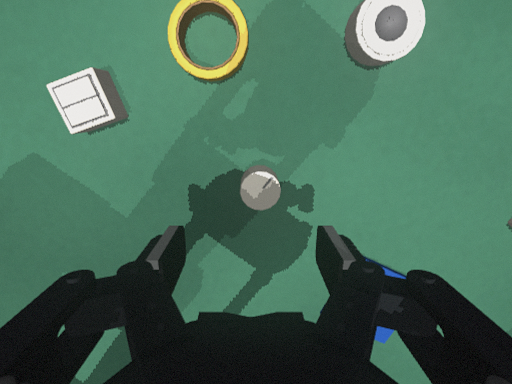

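The wrist view shows the dial at (261,189), the switch at (88,100), the sensor at (388,25) and the tape at (207,38). I'll work out their world positions from this view.

```bash
cat > wm.py <<'E'
import sys; from h import *
f=sys.argv[1]; z=np.load(f+'.npz'); c=(z['K'],z['R'],z['t']); W=world(z['d'],c); hsv=cv2.cvtColor(z['im'],cv2.COLOR_RGB2HSV)
def obj(nm,u,v,h,r=40):
    m=np.zeros(W.shape[:2],np.uint8); m[max(v-r,0):v+r,max(u-r,0):u+r]=1
    m&=((np.abs(W[...,2]-h)<.006)&(hsv[...,1]<110)&(z['d']>0)).astype(np.uint8)
    n,l,st,ce=cv2.connectedComponentsWithStats(m); 
    if n<2: print(nm,'none'); return
    k=1+np.argmax(st[1:,4]); P=W[l==k]; rr=cv2.minAreaRect((P[:,:2]*1000).astype(np.float32))
    print(nm,P.mean(0).round(4),'rect',np.round(rr[0],1),np.round(rr[1],1),round(rr[2],1))
for a in sys.argv[2:]:
    q=a.split(','); obj(q[0],int(q[1]),int(q[2]),float(q[3]),int(q[4]) if len(q)>4 else 40)
E
python3 wm.py w1 dial,261,189,.032 switch,88,100,.031,45 sensor,388,25,.03,50
python3 go.py .468 -.094 .07
```

```text
dial [ 0.4673 -0.0941  0.031 ] rect [466.5 -94.4] [38.9 38.9] 38.7
switch [0.4892 0.0834 0.03  ] rect [488.2  84.8] [46.4 46.7] 39.1
sensor [ 0.6348 -0.1438  0.0302] rect [ 633.8 -145.7] [46.9 57.2] 20.5
t 1.80 p [ 0.4737 -0.0775  0.1443] yaw 20.5 q [-0.31  0.2   1.84  0.01  1.1   0.9 ] F [ 2.3  3.7 -0.4] w 0.0698 tilt 0.38
shift cm [-1.13  1.4   7.42] rows>=1.5
leveling rotvec deg (tool): [-0.36 -0.14  0.  ]
```

Call:
servo_tool(
  deltas=[-0.5, 0.7, 1, 0, 0, 0, -0.4, 0.5, 1, 0, 0, 0, -0.2, 0.2, 1, 0, 0, 0, 0, 0, 1, 0, 0, 0, 0, 0, 1, 0, 0, 0, 0, 0, 0, 0, 0, 0],
)

```text
clock: 2.4
position: [0.4654, -0.0971, 0.0888]
ee_rot: [-0.004, 0.984, 0.177, -0.001]
contact_force: [-0.3, -0.6, -0.2]
width: 0.0699
```

```bash
python3 go.py .467 -.094 .010
```

```text
t 2.40 p [ 0.4654 -0.0971  0.0888] yaw 20.4 q [-0.36  0.26  1.92  0.01  0.96  0.86] F [-0.3 -0.6 -0.2] w 0.0699 tilt 0.44
shift cm [ 0.27 -0.18  7.88] rows>=1.6
leveling rotvec deg (tool): [-0.43  0.08 -0.  ]
```

Call:
servo_tool(
  deltas=[0.2, -0.2, 1.2, -0.4, 0, 0, 0.1, 0, 1.2, 0, 0, 0, 0, 0, 1.2, 0, 0, 0, 0, 0, 1.2, 0, 0, 0, 0, 0, 1, 0, 0, 0, 0, 0, 0.8, 0, 0, 0, 0, 0, 0.6, 0, 0, 0, 0, 0, 0.3, 0, 0, 0, 0, 0, 0, 0, 0, 0],
)

```text
clock: 3.3
position: [0.4697, -0.0967, 0.0118]
ee_rot: [0.001, 0.985, 0.175, 0.002]
contact_force: [-0.9, 0.1, 0.4]
width: 0.07
```

```bash
python3 go.py .467 -.094 .010
```

```text
t 3.30 p [ 0.4697 -0.0967  0.0118] yaw 20.2 q [-0.35  0.37  2.01 -0.    0.75  0.87] F [-0.9  0.1  0.4] w 0.0700 tilt 0.25
shift cm [-0.16 -0.35  0.18] rows>=0.1
leveling rotvec deg (tool): [ 0.19 -0.17 -0.  ]
```

Call:
servo_tool(
  deltas=[-0.2, -0.3, 0.2, 0, 0, 0, 0, 0, 0, 0, 0, 0],
)

```text
clock: 3.5
position: [0.4669, -0.0945, 0.01]
ee_rot: [0.002, 0.985, 0.175, 0.002]
contact_force: [-0.6, -0.3, 0.2]
width: 0.0704
```

Call:
servo_tool(
  deltas=[0, 0, 0, 0, 0, 0, 0, 0, 0, 0, 0, 0, 0, 0, 0, 0, 0, 0, 0, 0, 0, 0, 0, 0, 0, 0, 0, 0, 0, 0],
  jaw=2,
  grip_force=40,
)

```text
clock: 4.0
position: [0.4676, -0.0946, 0.0111]
ee_rot: [0.002, 0.984, 0.175, 0.003]
contact_force: [0.2, 0.8, -0.8]
width: 0.0386
```

```bash
python3 go.py .529 .397 .1
```

```text
t 4.00 p [ 0.4676 -0.0946  0.0111] yaw 20.2 q [-0.35  0.37  2.02 -0.    0.74  0.87] F [ 0.2  0.8 -0.8] w 0.0386 tilt 0.44
shift cm [ 22.79 -43.97  -9.01] rows>=10.1
leveling rotvec deg (tool): [ 0.31 -0.32 -0.  ]
```

Call:
servo_tool(
  deltas=[0, 0, -1, 0.3, -0.3, 0, 0, 0, -2, 0, 0, 0, 0, 0, -2, 0, 0, 0, 0, 0, -2, 0, 0, 0, 0.5, -1, -2, 0, 0, 0, 1, -2, 0, 0, 0, 0, 1.7, -3.2, 0, 0, 0, 0, 1.7, -3.2, 0, 0, 0, 0, 1.7, -3.2, 0, 0, 0, 0, 1.7, -3.2, 0, 0, 0, 0, 1.7, -3.2, 0, 0, 0, 0, 1.7, -3.2, 0, 0, 0, 0, 1.7, -3.2, 0, 0, 0, 0, 1.7, -3.2, 0, 0, 0, 0, 1.7, -3.2, 0, 0, 0, 0, 1.7, -3.2, 0, 0, 0, 0, 1.7, -3.2, 0, 0, 0, 0, 1.2, -2.6, 0, 0, 0, 0, 0.8, -1.6, 0, 0, 0, 0, 0.2, -0.8, 0, 0, 0, 0],
)

```text
clock: 6.0
position: [0.5312, 0.4062, 0.1003]
ee_rot: [0.0, 0.985, 0.173, -0.001]
contact_force: [-0.3, 0.4, -1.3]
width: 0.0384
```

```bash
python3 go.py .529 .397 .06
```

```text
t 6.00 p [0.5312 0.4062 0.1003] yaw 20.0 q [0.55 0.5  1.48 0.   1.16 1.77] F [-0.3  0.4 -1.3] w 0.0384 tilt 0.14
shift cm [-0.51  0.79  4.03] rows>=0.8
leveling rotvec deg (tool): [0.03 0.14 0.  ]
```

Call:
servo_tool(
  deltas=[-0.3, 0.6, 1, 0, 0, 0, -0.2, 0.4, 1, 0, 0, 0, 0, 0, 0.8, 0, 0, 0, 0, 0, 0, 0, 0, 0],
)

```text
clock: 6.4
position: [0.5277, 0.391, 0.0682]
ee_rot: [0.002, 0.985, 0.173, -0.004]
contact_force: [-0.7, 0.2, -1.3]
width: 0.039
```

```bash
cat > tm.py <<'E'
import sys; from h import *
f=sys.argv[1]; z=np.load(f+'.npz'); c=(z['K'],z['R'],z['t']); W=world(z['d'],c); hsv=cv2.cvtColor(z['im'],cv2.COLOR_RGB2HSV)
b=((hsv[...,0]>100)&(hsv[...,0]<130)&(hsv[...,1]>120)&(np.abs(W[...,2]-.009)<.005)&(z['d']>0)).astype(np.uint8)
n,l,st,ce=cv2.connectedComponentsWithStats(b)
for k in range(1,n):
    if st[k,4]<300: continue
    P=W[l==k]; r=cv2.minAreaRect((P[:,:2]*1000).astype(np.float32)); print('blue',st[k].tolist(),P.mean(0).round(4),'rect',np.round(r[0],1),np.round(r[1],1),round(r[2],1))
E
python3 - <<'E'
from h import *
grab('wrist','w2')
E
python3 tm.py w2; python3 go.py .529 .397 .014
```

```text
blue [175, 127, 138, 114, 7016] [0.5434 0.406  0.008 ] rect [526.9 397.8] [90.1 90.2] 8.5
t 6.45 p [0.528  0.3911 0.0688] yaw 19.9 q [ 0.53  0.52  1.54 -0.    1.09  1.76] F [-0.9 -1.1 -0.9] w 0.0384 tilt 0.44
shift cm [ 0.33 -0.54  5.48] rows>=1.1
leveling rotvec deg (tool): [0.17 0.41 0.  ]
```

View pics/w2.png

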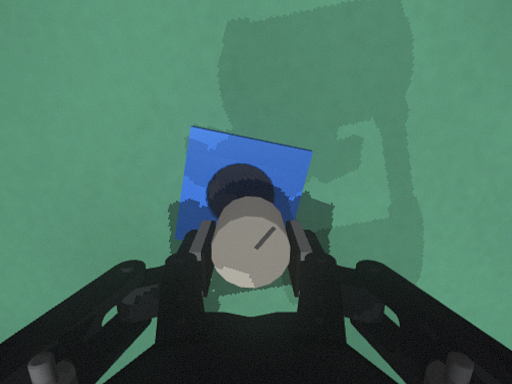

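The dial is in the jaws at (252,240), above the pocket at (240,190). The wrist view puts the tray centre at (0.528, 0.397), which agrees with the other cameras, so I'll descend.

Call:
servo_tool(
  deltas=[0.2, -0.3, 0.8, 0.2, 0.4, 0, 0.1, -0.2, 0.8, 0, 0, 0, 0, 0, 0.8, 0, 0, 0, 0, 0, 0.8, 0, 0, 0, 0, 0, 0.6, 0, 0, 0, 0, 0, 0.4, 0, 0, 0, 0, 0, 0, 0, 0, 0],
)

```text
clock: 7.15
position: [0.53, 0.3965, 0.0235]
ee_rot: [-0.001, 0.985, 0.172, 0.001]
contact_force: [0.4, -0.0, -0.8]
width: 0.0383
```

```bash
python3 go.py .5285 .397 .0143
```

```text
t 7.15 p [0.53   0.3965 0.0235] yaw 19.9 q [0.54 0.57 1.58 0.   0.99 1.76] F [ 0.4 -0.  -0.8] w 0.0383 tilt 0.11
shift cm [-0.13 -0.1   0.92] rows>=0.2
leveling rotvec deg (tool): [-0.06 -0.09  0.  ]
```

Call:
servo_tool(
  deltas=[-0.1, -0.1, 0.4, 0, 0, 0, 0, 0, 0.3, 0, 0, 0, 0, 0, 0.2, 0, 0, 0, 0, 0, 0, 0, 0, 0],
)

```text
clock: 7.55
position: [0.529, 0.3976, 0.0142]
ee_rot: [-0.001, 0.985, 0.173, 0.001]
contact_force: [-0.8, -0.3, -1.8]
width: 0.0388
```

Call:
servo_tool(
  deltas=[0, 0, 0.1, 0, 0, 0, 0, 0, 0, 0, 0, 0],
)

```text
clock: 7.75
position: [0.5294, 0.3978, 0.0143]
ee_rot: [-0.001, 0.985, 0.173, 0.002]
contact_force: [1.1, -0.5, -0.8]
width: 0.0387
```

```bash
python3 go.py .5285 .397 .0143
```

```text
t 7.75 p [0.5294 0.3978 0.0143] yaw 19.9 q [0.54 0.58 1.59 0.   0.97 1.76] F [ 1.1 -0.5 -0.8] w 0.0387 tilt 0.24
shift cm [-0.11  0.05  0.  ] rows>=0.0
leveling rotvec deg (tool): [-0.09 -0.23  0.  ]
```

Call:
servo_tool(
  deltas=[0, 0, 0.15, 0, 0, 0, 0, 0, 0.1, 0, 0, 0],
)

```text
clock: 7.95
position: [0.5297, 0.398, 0.0139]
ee_rot: [-0.001, 0.985, 0.173, 0.002]
contact_force: [-1.7, -0.4, 5.9]
width: 0.0385
```

```bash
python3 go.py .5285 .397 .0143
```

```text
t 7.95 p [0.5297 0.398  0.0139] yaw 19.9 q [0.54 0.58 1.59 0.   0.97 1.76] F [-1.7 -0.4  5.9] w 0.0385 tilt 0.32
shift cm [-0.15  0.06 -0.04] rows>=0.0
leveling rotvec deg (tool): [-0.1 -0.3  0. ]
```

There's contact with the pocket floor (about 6 N). I'll open and lift.

Call:
servo_tool(
  deltas=[0, 0, 0, 0, 0, 0, 0, 0, 0, 0, 0, 0, 0, 0, 0, 0, 0, 0, 0, 0, 0, 0, 0, 0, 0, 0, -0.5, 0, 0, 0, 0, 0, -1, 0, 0, 0, 0, 0, -1.5, 0, 0, 0, 0, 0, -2, 0, 0, 0, 0, 0, -2, 0, 0, 0, 0, 0, -1.5, 0, 0, 0, 0, 0, 0, 0, 0, 0],
  jaw=6,
)

```text
clock: 9.05
position: [0.5301, 0.3981, 0.1054]
ee_rot: [-0.002, 0.985, 0.172, 0.004]
contact_force: [-0.1, 0.6, 0.2]
width: 0.06
```

```bash
python3 - <<'E'
from h import *
grab('wrist','w3'); grab('top','top1')
E
python3 tm.py w3; python3 go.py .489 .085 .1 39
```

```text
blue [193, 131, 117, 113, 7086] [0.5298 0.3989 0.0081] rect [526.7 397.7] [90.3 90.2] 8.4
blue [265, 295, 54, 20, 538] [0.4291 0.3189 0.0075] rect [427.6 315.7] [14.9 54.6] 27.4
t 9.15 p [0.5288 0.3973 0.1029] yaw 19.9 q [0.54 0.49 1.5  0.   1.15 1.76] F [ 0.2  0.1 -0. ] w 0.0603 tilt 0.22
shift cm [-14.36  28.02   0.2 ] rows>=6.3
leveling rotvec deg (tool): [-0.08 -0.21  0.  ]
turn z deg -19.1 (jaw mod 180) -> yaw 39.0
shift after turn [-22.75  21.76   0.29]
```

View pics/w3.png

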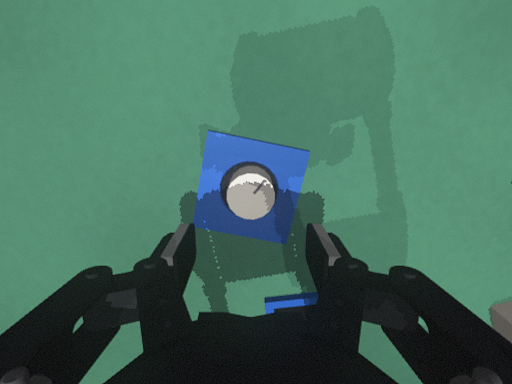

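The dial sits in its pocket at (249,193). The switch is next.

Call:
servo_tool(
  deltas=[0, 0, 0, 0, 0, -6, 0, 0, 0, 0, 0, -7, -0.5, 0.5, 0, 0, 0, -6, -1.5, 1.5, 0, 0, 0, 0, -2.5, 2.4, 0, 0, 0, 0, -3, 2.9, 0, 0, 0, 0, -3, 2.9, 0, 0, 0, 0, -3, 2.9, 0, 0, 0, 0, -3, 2.9, 0, 0, 0, 0, -2.5, 2.4, 0, 0, 0, 0, -2, 1.8, 0, 0, 0, 0, -1, 0.8, 0.5, 0, 0, 0, -0.5, 0.5, 1, 0, 0, 0, 0, 0, 0, 0, 0, 0],
  jaw=7.5,
)

```text
clock: 10.55
position: [0.4808, 0.0765, 0.072]
ee_rot: [-0.002, 0.94, 0.341, -0.011]
contact_force: [-0.7, 0.3, 0.4]
width: 0.075
```

```bash
python3 - <<'E'
from h import *
grab('wrist','w4')
E
python3 wm.py w4 switch,255,190,.031,70; python3 go.py .489 .085 .07 39
```

```text
switch [0.4896 0.0861 0.0301] rect [488.2  85. ] [46.4 46. ] 39.2
t 10.60 p [0.4814 0.077  0.0726] yaw 39.9 q [ 0.02  0.31  1.91 -0.    0.95  0.89] F [0.  0.7 0.1] w 0.0751 tilt 1.22
shift cm [ 1.1  -0.12  0.24] rows>=0.2
leveling rotvec deg (tool): [-0.62  1.05 -0.01]
turn z deg 0.9 (jaw mod 180) -> yaw 39.0
shift after turn [ 1.09 -0.14  0.26]
```

View pics/w4.png

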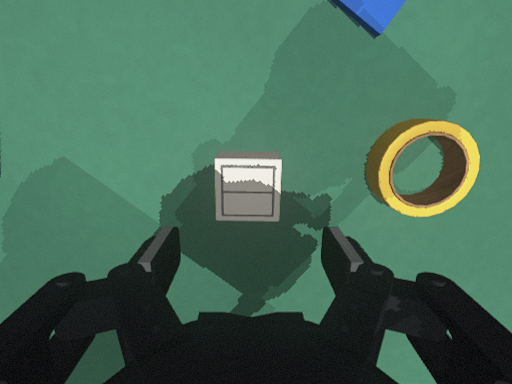

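The switch at (248,188) is square to the jaws, and the tape on the right is clear of the fingers. Descending.

Call:
servo_tool(
  deltas=[0.7, -0.1, 0.2, -0.6, 1, 0.7, 0.4, 0, 0.5, 0, 0, 0, 0, 0, 1, 0, 0, 0, 0, 0, 1, 0, 0, 0, 0, 0, 1, 0, 0, 0, 0, 0, 1, 0, 0, 0, 0, 0, 0.6, 0, 0, 0, 0, 0, 0, 0, 0, 0],
)

```text
clock: 11.4
position: [0.4904, 0.0898, 0.0136]
ee_rot: [-0.001, 0.941, 0.337, 0.0]
contact_force: [-0.8, -0.8, -0.0]
width: 0.0751
```

```bash
python3 go.py .489 .0855 .009 39.2
```

```text
t 11.40 p [0.4904 0.0898 0.0136] yaw 39.4 q [0.04 0.39 1.97 0.   0.78 0.92] F [-0.8 -0.8 -0. ] w 0.0751 tilt 0.07
shift cm [-0.38  0.24  0.46] rows>=0.1
leveling rotvec deg (tool): [-0.05 -0.05  0.  ]
turn z deg 0.2 (jaw mod 180) -> yaw 39.2
shift after turn [-0.38  0.24  0.46]
```

Call:
servo_tool(
  deltas=[-0.4, 0.2, 0.3, 0, 0, 0.2, 0, 0, 0.1, 0, 0, 0, 0, 0, 0, 0, 0, 0],
)

```text
clock: 11.7
position: [0.4887, 0.0851, 0.0094]
ee_rot: [-0.0, 0.942, 0.335, 0.0]
contact_force: [1.5, -0.2, 0.6]
width: 0.0749
```

Call:
servo_tool(
  deltas=[0, 0, 0, 0, 0, 0, 0, 0, 0, 0, 0, 0, 0, 0, 0, 0, 0, 0, 0, 0, 0, 0, 0, 0, 0, 0, 0, 0, 0, 0],
  jaw=2.5,
)

```text
clock: 12.2
position: [0.4895, 0.085, 0.0105]
ee_rot: [-0.0, 0.942, 0.335, 0.002]
contact_force: [0.4, 0.4, -1.5]
width: 0.0452
```

```bash
python3 go.py .665 .132 .1 5.5
```

```text
t 12.20 p [0.4895 0.085  0.0105] yaw 39.2 q [0.03 0.39 1.98 0.   0.77 0.92] F [ 0.4  0.4 -1.5] w 0.0452 tilt 0.19
shift cm [16.61  7.45 -8.89] rows>=4.1
leveling rotvec deg (tool): [ 0.05 -0.18 -0.  ]
turn z deg 33.7 (jaw mod 180) -> yaw 5.5
shift after turn [17.92 -3.   -8.95]
```

Call:
servo_tool(
  deltas=[0, 0, -1, 0, -0.2, 0, 0, 0, -2, 0, 0, 0, 0, 0, -2, 0, 0, 0, 0, 0, -2, 0, 0, 5, 0, 0, -1.5, 0, 0, 7, 0, 0, 0, 0, 0, 7, 0, 0, 0, 0, 0, 7, 0, 0, 0, 0, 0, 6, 1, 0, 0, 0, 0, 1.5, 2, -0.4, 0, 0, 0, 0, 3, -0.5, 0, 0, 0, 0, 3, -0.5, 0, 0, 0, 0, 3, -0.5, 0, 0, 0, 0, 2.5, -0.5, 0, 0, 0, 0, 2, -0.4, 0, 0, 0, 0, 1, -0.2, 0, 0, 0, 0, 0, 0, 0, 0, 0, 0, 0, 0, 0, 0, 0, 0],
)

```text
clock: 14.0
position: [0.6644, 0.1303, 0.1082]
ee_rot: [0.002, 0.999, 0.037, -0.0]
contact_force: [0.4, -0.7, -0.8]
width: 0.0455
```

```bash
python3 - <<'E'
from h import *
grab('wrist','w5')
E
python3 tm.py w5; python3 go.py .665 .132 .05 5.5
```

```text
blue [0, 16, 312, 29, 901] [0.7847 0.2121 0.0093] rect [784.7 211.7] [243.7   0.9] 90.0
blue [194, 136, 104, 85, 3396] [0.6873 0.1364 0.008 ] rect [669.4 133.2] [75.7 90.2] 5.6
blue [0, 252, 33, 80, 1673] [0.5282 0.3627 0.0077] rect [530.2 359.5] [31.8 96. ] 81.3
t 14.05 p [0.6642 0.1302 0.1083] yaw 4.3 q [ 0.09  0.51  1.45 -0.    1.19  1.59] F [ 0.3  0.4 -0.5] w 0.0453 tilt 0.18
shift cm [ 0.09 -0.19  5.83] rows>=1.2
leveling rotvec deg (tool): [0.17 0.04 0.  ]
turn z deg -1.2 (jaw mod 180) -> yaw 5.5
shift after turn [ 0.09 -0.17  5.83]
```

View pics/w5.png

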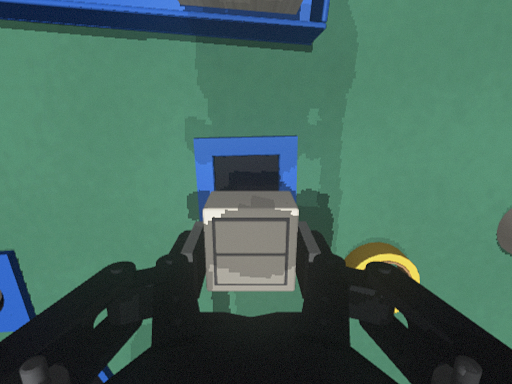

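The tray centre agrees to within about 2 mm. I'll use (0.664, 0.132), angle 5.6°, and descend.

Call:
servo_tool(
  deltas=[0, -0.2, 1, 0.2, 0, -1.2, 0, 0, 1.5, 0, 0, 0, 0, 0, 1.5, 0, 0, 0, 0, 0, 1.5, 0, 0, 0, 0, 0, 1.2, 0, 0, 0, 0, 0, 0.8, 0, 0, 0, 0, 0, 0.4, 0, 0, 0, 0, 0, 0, 0, 0, 0],
)

```text
clock: 14.85
position: [0.6567, 0.1313, 0.0251]
ee_rot: [-0.0, 0.999, 0.05, -0.003]
contact_force: [-0.2, 0.6, -1.3]
width: 0.0451
```

```bash
python3 go.py .664 .132 .0135 5.6
```

```text
t 14.85 p [0.6567 0.1313 0.0251] yaw 5.7 q [0.09 0.58 1.55 0.   1.02 1.56] F [-0.2  0.6 -1.3] w 0.0451 tilt 0.37
shift cm [0.74 0.   1.15] rows>=0.3
leveling rotvec deg (tool): [-0.07  0.36 -0.  ]
turn z deg 0.1 (jaw mod 180) -> yaw 5.6
shift after turn [0.73 0.   1.16]
```

Call:
servo_tool(
  deltas=[0.4, 0, 0, 0, 0.3, 0, 0.3, 0, 0, 0, 0, 0, 0, 0, 0, 0, 0, 0],
)

```text
clock: 15.15
position: [0.6656, 0.1322, 0.0266]
ee_rot: [-0.001, 0.999, 0.05, 0.001]
contact_force: [-0.3, 0.4, -1.9]
width: 0.0452
```

```bash
python3 go.py .664 .132 .0135 5.6
```

```text
t 15.15 p [0.6656 0.1322 0.0266] yaw 5.7 q [0.09 0.58 1.54 0.   1.02 1.56] F [-0.3  0.4 -1.9] w 0.0452 tilt 0.17
shift cm [-0.16  0.    1.31] rows>=0.3
leveling rotvec deg (tool): [-0.07 -0.16  0.  ]
turn z deg 0.1 (jaw mod 180) -> yaw 5.6
shift after turn [-0.16  0.    1.31]
```

Call:
servo_tool(
  deltas=[-0.1, 0, 0.5, 0, 0, 0, 0, 0, 0.4, 0, 0, 0, 0, 0, 0.3, 0, 0, 0, 0, 0, 0.1, 0, 0, 0, 0, 0, 0, 0, 0, 0],
)

```text
clock: 15.65
position: [0.6653, 0.1322, 0.0133]
ee_rot: [-0.001, 0.999, 0.05, 0.002]
contact_force: [-0.5, 0.1, 0.4]
width: 0.0449
```

```bash
python3 go.py .664 .132 .0135 5.6
```

```text
t 15.65 p [0.6653 0.1322 0.0133] yaw 5.7 q [0.09 0.6  1.55 0.   0.99 1.56] F [-0.5  0.1  0.4] w 0.0449 tilt 0.26
shift cm [-0.13  0.   -0.02] rows>=0.0
leveling rotvec deg (tool): [-0.07 -0.25  0.  ]
turn z deg 0.1 (jaw mod 180) -> yaw 5.6
shift after turn [-0.13  0.   -0.02]
```

Call:
servo_tool(
  deltas=[0, 0, 0.2, 0, 0, 0, 0, 0, 0.1, 0, 0, 0],
)

```text
clock: 15.85
position: [0.6654, 0.1322, 0.0133]
ee_rot: [-0.001, 0.999, 0.05, 0.003]
contact_force: [-0.5, -0.8, -0.1]
width: 0.0454
```

Call:
servo_tool(
  deltas=[0, 0, 0.3, 0, 0, 0, 0, 0, 0.3, 0, 0, 0],
)

```text
clock: 16.05
position: [0.6654, 0.1322, 0.0132]
ee_rot: [-0.001, 0.999, 0.05, 0.003]
contact_force: [-6.0, -0.6, 16.5]
width: 0.0452
```

Firm contact, 16 N, so the switch is on the floor. I'll release and lift.

Call:
servo_tool(
  deltas=[0, 0, -0.1, 0, 0, 0, 0, 0, 0, 0, 0, 0, 0, 0, 0, 0, 0, 0, 0, 0, 0, 0, 0, 0, 0, 0, -0.5, 0, 0, 0, 0, 0, -1, 0, 0, 0, 0, 0, -1.5, 0, 0, 0, 0, 0, -2, 0, 0, 0, 0, 0, -2, 0, 0, 0, 0, 0, -1, 0, 0, 0, 0, 0, 0, 0, 0, 0],
  jaw=6.5,
)

```text
clock: 17.15
position: [0.6655, 0.1322, 0.0992]
ee_rot: [-0.001, 0.999, 0.05, 0.004]
contact_force: [0.5, 0.3, 0.5]
width: 0.0651
```

```bash
python3 - <<'E'
from h import *
grab('wrist','w6')
E
python3 tm.py w6; python3 go.py .639 -.144 .1
```

```text
blue [0, 8, 320, 39, 1009] [0.7847 0.2118 0.0093] rect [784.6 211.2] [241.4   1. ] 89.9
blue [195, 141, 108, 99, 5925] [0.666  0.1329 0.008 ] rect [662.3 132.5] [90.3 90.1] 5.7
blue [0, 254, 21, 78, 907] [0.5301 0.3584 0.0074] rect [533.5 356. ] [18.6 89. ] 83.0
t 17.20 p [0.6652 0.1321 0.0984] yaw 5.8 q [0.09 0.51 1.46 0.   1.16 1.56] F [ 0.7  0.3 -0.2] w 0.0648 tilt 0.40
shift cm [-5.38 27.2  -0.22] rows>=5.5
leveling rotvec deg (tool): [-0.04 -0.39  0.  ]
```

View pics/w6.png

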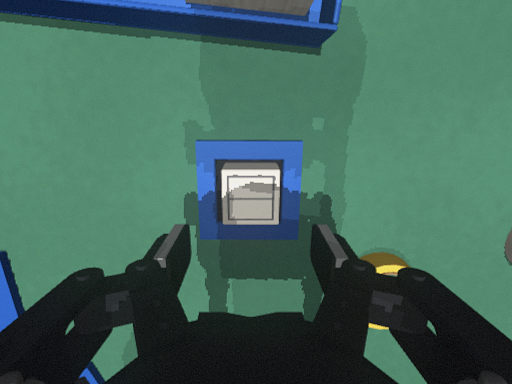

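The switch sits flat in its pocket at (250,195). Now the sensor.

Call:
servo_tool(
  deltas=[-0.2, 1, 0, 0, -0.3, 0, -0.4, 2, 0, 0, 0, 0, -0.6, 3, 0, 0, 0, 0, -0.7, 3.6, 0, 0, 0, 0, -0.7, 3.6, 0, 0, 0, 0, -0.7, 3.6, 0, 0, 0, 0, -0.7, 3.5, 0, 0, 0, 0, -0.6, 3, 0, 0, 0, 0, -0.5, 2, 0, 0, 0, 0, -0.2, 1, 0, 0, 0, 0, 0, 0.4, 0, 0, 0, 0, 0, 0, 0, 0, 0, 0],
  jaw=8.5,
)

```text
clock: 18.4
position: [0.6292, -0.1537, 0.0841]
ee_rot: [-0.002, 0.999, 0.051, -0.012]
contact_force: [0.1, 0.4, -0.3]
width: 0.0847
```

```bash
python3 - <<'E'
from h import *
grab('wrist','w7')
E
python3 wm.py w7 sensor,255,190,.030,70; python3 go.py .639 -.144 .05
```

```text
sensor [ 0.6411 -0.144   0.0301] rect [ 639.5 -144.2] [56.8 57.2] 16.6
t 18.45 p [ 0.6292 -0.1532  0.0841] yaw 5.9 q [-0.34  0.5   1.53 -0.01  1.14  1.13] F [-0.4  0.2 -0. ] w 0.0851 tilt 1.40
shift cm [ 1.15 -0.79  3.38] rows>=0.7
leveling rotvec deg (tool): [-0.33  1.36 -0.  ]
```

View pics/w7.png

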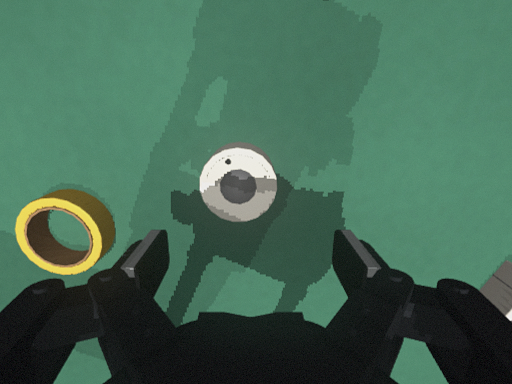

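The sensor is at (238,185), world (0.640, -0.144). I'll level and align first, then descend.

Call:
servo_tool(
  deltas=[0.7, -0.5, 0.4, -0.3, 1.3, 0, 0.4, -0.3, 0.4, 0, 0, 0, 0, 0, 0.4, 0, 0, 0, 0, 0, 0, 0, 0, 0],
)

```text
clock: 18.85
position: [0.6399, -0.1394, 0.0711]
ee_rot: [-0.001, 0.999, 0.053, -0.001]
contact_force: [0.1, -0.5, -0.4]
width: 0.0847
```

```bash
python3 go.py .640 -.144 .007
```

```text
t 18.85 p [ 0.6399 -0.1394  0.0711] yaw 6.1 q [-0.32  0.51  1.55  0.    1.09  1.14] F [ 0.1 -0.5 -0.4] w 0.0847 tilt 0.15
shift cm [-0.03  0.47  6.41] rows>=1.3
leveling rotvec deg (tool): [-0.11  0.09 -0.  ]
```

Call:
servo_tool(
  deltas=[0, 0.3, 1, 0, 0, 0, 0, 0.2, 1, 0, 0, 0, 0, 0, 1, 0, 0, 0, 0, 0, 1, 0, 0, 0, 0, 0, 0.8, 0, 0, 0, 0, 0, 0.6, 0, 0, 0, 0, 0, 0.4, 0, 0, 0, 0, 0, 0, 0, 0, 0],
)

```text
clock: 19.65
position: [0.6394, -0.1445, 0.0065]
ee_rot: [-0.001, 0.999, 0.054, -0.002]
contact_force: [-0.2, 0.7, -0.7]
width: 0.0853
```

```bash
python3 go.py .640 -.144 .007
```

```text
t 19.65 p [ 0.6394 -0.1445  0.0065] yaw 6.1 q [-0.33  0.58  1.61  0.    0.96  1.13] F [-0.2  0.7 -0.7] w 0.0853 tilt 0.31
shift cm [ 0.06 -0.04 -0.05] rows>=0.0
leveling rotvec deg (tool): [-0.17  0.26 -0.  ]
```

Call:
servo_tool(
  deltas=[0, 0, 0, 0, 0, 0, 0, 0, 0, 0, 0, 0, 0, 0, 0, 0, 0, 0, 0, 0, 0, 0, 0, 0, 0, 0, 0, 0, 0, 0],
  jaw=4,
)

```text
clock: 20.15
position: [0.6405, -0.1447, 0.0081]
ee_rot: [-0.001, 0.999, 0.054, -0.001]
contact_force: [0.4, 0.0, -0.5]
width: 0.0565
```

```bash
python3 go.py .3795 -.272 .1
```

```text
t 20.15 p [ 0.6405 -0.1447  0.0081] yaw 6.1 q [-0.33  0.58  1.61  0.    0.96  1.13] F [ 0.4  0.  -0.5] w 0.0565 tilt 0.15
shift cm [-27.33   9.85  -9.16] rows>=6.1
leveling rotvec deg (tool): [-0.11  0.11 -0.  ]
```

Call:
servo_tool(
  deltas=[0, 0, -1, 0, 0, 0, 0, 0, -2, 0, 0, 0, 0, 0, -2, 0, 0, 0, 0, 0, -2, 0, 0, 0, -1, 0.3, -2, 0, 0, 0, -2, 0.7, 0, 0, 0, 0, -3, 1.1, 0, 0, 0, 0, -3.5, 1.2, 0, 0, 0, 0, -3.5, 1.2, 0, 0, 0, 0, -3.5, 1.2, 0, 0, 0, 0, -3.5, 1.2, 0, 0, 0, 0, -3, 1.1, 0, 0, 0, 0, -2, 0.8, 0, 0, 0, 0, -1, 0.5, 0, 0, 0, 0, -0.5, 0.2, 0, 0, 0, 0, 0, 0, 0, 0, 0, 0, 0, 0, 0, 0, 0, 0],
)

```text
clock: 21.85
position: [0.3833, -0.2727, 0.1112]
ee_rot: [0.004, 0.998, 0.055, 0.006]
contact_force: [0.6, -0.3, -1.7]
width: 0.0569
```

```bash
python3 - <<'E'
from h import *
grab('wrist','w8')
E
python3 tm.py w8; python3 go.py .3795 -.272 .011
```

```text
blue [193, 133, 115, 92, 3118] [ 0.4014 -0.2686  0.008 ] rect [ 379.7 -272.6] [89.9 86.3] 84.3
t 21.90 p [ 0.3834 -0.2726  0.1112] yaw 6.3 q [-0.77  0.22  1.92  0.    0.99  0.69] F [-0.1  0.6 -0.3] w 0.0567 tilt 0.79
shift cm [-0.5  -0.18 10.02] rows>=2.0
leveling rotvec deg (tool): [ 0.45 -0.65 -0.  ]
```

View pics/w8.png

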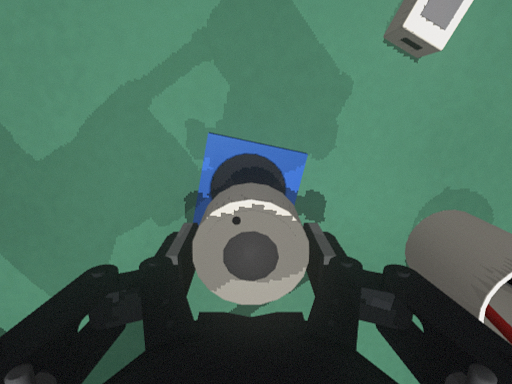

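The sensor is held at (250,250), above the large pocket at (248,175). The tray centre checks out at (0.379, -0.272), and the pot on the right is clear.

Call:
servo_tool(
  deltas=[-0.2, -0.1, 1, 0.4, -0.6, 0, 0, 0, 1.5, 0, 0, 0, 0, 0, 1.5, 0, 0, 0, 0, 0, 1.5, 0, 0, 0, 0, 0, 1.2, 0, 0, 0, 0, 0, 1, 0, 0, 0, 0, 0, 0.6, 0, 0, 0, 0, 0, 0, 0, 0, 0],
)

```text
clock: 22.7
position: [0.3856, -0.2692, 0.0208]
ee_rot: [-0.001, 0.998, 0.059, -0.001]
contact_force: [0.2, -0.1, -0.5]
width: 0.0566
```

```bash
python3 go.py .379 -.272 .011
```

```text
t 22.70 p [ 0.3856 -0.2692  0.0208] yaw 6.8 q [-0.76  0.35  2.02  0.    0.78  0.69] F [ 0.2 -0.1 -0.5] w 0.0566 tilt 0.19
shift cm [-0.69  0.2   0.98] rows>=0.2
leveling rotvec deg (tool): [-0.17  0.09 -0.  ]
```

Call:
servo_tool(
  deltas=[-0.4, 0.1, 0, -0.2, 0, 0, -0.3, 0.1, 0, 0, 0, 0, 0, 0, 0, 0, 0, 0],
)

```text
clock: 23.0
position: [0.3791, -0.2726, 0.0214]
ee_rot: [0.001, 0.998, 0.059, -0.0]
contact_force: [-0.2, 0.3, -1.2]
width: 0.0565
```

```bash
python3 go.py .379 -.272 .011
```

```text
t 23.00 p [ 0.3791 -0.2726  0.0214] yaw 6.8 q [-0.77  0.34  2.03 -0.    0.77  0.68] F [-0.2  0.3 -1.2] w 0.0565 tilt 0.13
shift cm [ 0.   -0.07  1.04] rows>=0.2
leveling rotvec deg (tool): [0.12 0.05 0.  ]
```

Call:
servo_tool(
  deltas=[0, 0, 0.4, 0, 0, 0, 0, 0, 0.4, 0, 0, 0, 0, 0, 0.2, 0, 0, 0, 0, 0, 0.1, 0, 0, 0, 0, 0, 0.2, 0, 0, 0],
)

```text
clock: 23.5
position: [0.3797, -0.2737, 0.0101]
ee_rot: [0.002, 0.998, 0.059, 0.001]
contact_force: [-5.1, 3.3, 37.0]
width: 0.0565
```

Call:
servo_tool(
  deltas=[0, 0, 0.2, 0, 0, 0, 0, 0, 0.2, 0, 0, 0],
)

```text
clock: 23.7
position: [0.3797, -0.2737, 0.0103]
ee_rot: [0.002, 0.998, 0.059, 0.001]
contact_force: [-3.8, 3.0, 21.1]
width: 0.0566
```

The sensor is on the floor. I'll ease off and release.

Call:
servo_tool(
  deltas=[0, 0, -0.1, 0, 0, 0, 0, 0, 0, 0, 0, 0],
)

```text
clock: 23.9
position: [0.3802, -0.2741, 0.0124]
ee_rot: [0.003, 0.998, 0.059, 0.002]
contact_force: [-0.1, -0.8, -0.9]
width: 0.0565
```

Call:
servo_tool(
  deltas=[0, 0, 0, 0, 0, 0, 0, 0, 0, 0, 0, 0, 0, 0, 0, 0, 0, 0, 0, 0, 0, 0, 0, 0, 0, 0, -0.5, 0, 0, 0, 0, 0, -1, 0, 0, 0, 0, 0, -1.5, 0, 0, 0, 0, 0, -2, 0, 0, 0, 0, 0, -2, 0, 0, 0, 0, 0, -1, 0, 0, 0, 0, 0, 0, 0, 0, 0],
  jaw=8,
)

```text
clock: 25.0
position: [0.38, -0.2736, 0.0973]
ee_rot: [0.003, 0.998, 0.059, 0.001]
contact_force: [0.7, -0.4, 0.5]
width: 0.0802
```

```bash
python3 - <<'E'
from h import *
grab('wrist','w9')
E
python3 tm.py w9; python3 go.py .547 -.397 .1 -20.3
```

```text
blue [189, 129, 122, 118, 5265] [ 0.3827 -0.2712  0.008 ] rect [ 377.6 -272.5] [90.  90.6] 84.3
t 25.05 p [ 0.3798 -0.2733  0.0967] yaw 6.8 q [-0.77  0.24  1.93 -0.    0.97  0.68] F [ 1.  -1.1 -0.2] w 0.0799 tilt 0.32
shift cm [15.15 14.26 -0.23] rows>=4.2
leveling rotvec deg (tool): [ 0.3  -0.11 -0.  ]
turn z deg 27.1 (jaw mod 180) -> yaw -20.3
shift after turn [19.97  5.8  -0.33]
```

View pics/w9.png

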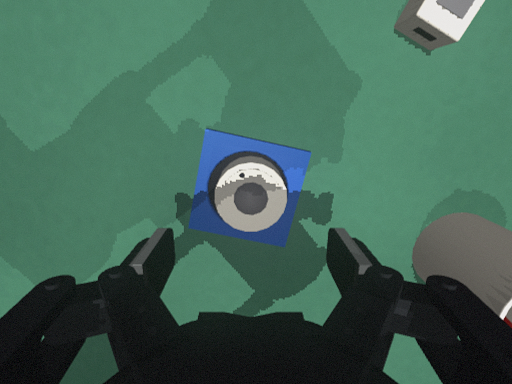

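The sensor is in its pocket at (250,195). The adapter is last. Its long side is at -20.3°, and I'll grip it across the width.

Call:
servo_tool(
  deltas=[0, 0, 0, 0, 0, 5, 0, 0, 0, 0, 0, 7.5, 0, 0, 0, 0, 0, 7.5, 0.5, 0, 0, 0, 0, 7, 1.5, 0.4, 0, 0, 0, 0, 2.5, 0.8, 0, 0, 0, 0, 3, 0.9, 0, 0, 0, 0, 3, 0.9, 0, 0, 0, 0, 3, 0.9, 0, 0, 0, 0, 2.5, 0.8, 0, 0, 0, 0, 2, 0.5, 0, 0, 0, 0, 1, 0.3, 0, 0, 0, 0, 0.5, 0.1, 0, 0, 0, 0, 0, 0, 0, 0, 0, 0],
  jaw=6.5,
)

```text
clock: 26.45
position: [0.5491, -0.3992, 0.0805]
ee_rot: [-0.002, 0.985, -0.172, -0.006]
contact_force: [-0.9, 0.3, -0.9]
width: 0.0652
```

```bash
python3 - <<'E'
from h import *
grab('wrist','w10')
E
python3 wm.py w10 adapter,255,190,.032,80; python3 go.py .547 -.397 .05 -20.3
```

```text
adapter [ 0.5486 -0.3987  0.0311] rect [ 546.4 -397.7] [36.2 70.5] 69.3
t 26.50 p [ 0.5485 -0.3987  0.0804] yaw -19.8 q [-0.73  0.54  1.47 -0.    1.15  1.19] F [ 0.1 -1.1  0.4] w 0.0651 tilt 0.75
shift cm [-0.16 -0.1   3.04] rows>=0.6
leveling rotvec deg (tool): [-0.18  0.73 -0.  ]
turn z deg 0.5 (jaw mod 180) -> yaw -20.3
shift after turn [-0.2  -0.11  3.04]
```

View pics/w10.png

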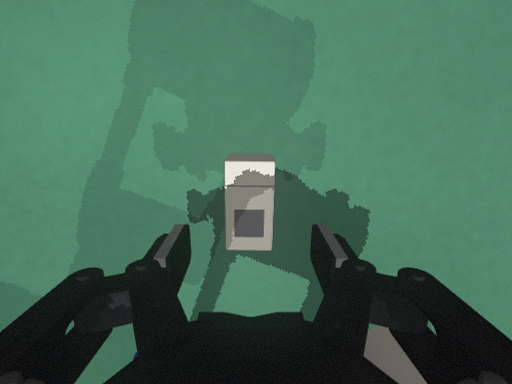

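The adapter at (250,203) is aligned with the jaws. Descending.

Call:
servo_tool(
  deltas=[-0.2, -0.1, 1, -0.2, 0.7, 0.7, 0, 0, 1.2, 0, 0, 0, 0, 0, 1.2, 0, 0, 0, 0, 0, 1.2, 0, 0, 0, 0, 0, 1, 0, 0, 0, 0, 0, 0.6, 0, 0, 0, 0, 0, 0.3, 0, 0, 0, 0, 0, 0, 0, 0, 0],
)

```text
clock: 27.3
position: [0.5446, -0.3953, 0.01]
ee_rot: [-0.001, 0.984, -0.177, -0.002]
contact_force: [-0.1, -0.7, 1.5]
width: 0.0648
```

```bash
python3 go.py .5467 -.3977 .010 -20.6
```

```text
t 27.30 p [ 0.5446 -0.3953  0.01  ] yaw -20.4 q [-0.73  0.6   1.56 -0.    0.99  1.2 ] F [-0.1 -0.7  1.5] w 0.0648 tilt 0.24
shift cm [ 0.28  0.15 -0.  ] rows>=0.1
leveling rotvec deg (tool): [-0.05  0.24 -0.  ]
turn z deg 0.2 (jaw mod 180) -> yaw -20.6
shift after turn [ 0.29  0.15 -0.  ]
```

Call:
servo_tool(
  deltas=[0.3, 0.1, 0, 0, 0.2, 0.2, 0, 0, 0, 0, 0, 0],
)

```text
clock: 27.5
position: [0.5477, -0.3979, 0.0105]
ee_rot: [-0.0, 0.984, -0.179, 0.0]
contact_force: [0.4, 0.5, -0.7]
width: 0.0649
```

Call:
servo_tool(
  deltas=[0, 0, 0, 0, 0, 0, 0, 0, 0, 0, 0, 0, 0, 0, 0, 0, 0, 0, 0, 0, 0, 0, 0, 0, 0, 0, 0, 0, 0, 0],
  jaw=1.5,
)

```text
clock: 28.0
position: [0.5484, -0.3983, 0.0117]
ee_rot: [0.0, 0.984, -0.179, 0.001]
contact_force: [-0.8, -0.2, -0.3]
width: 0.035
```

```bash
python3 go.py .393 .2915 .13 27.2
```

```text
t 28.00 p [ 0.5484 -0.3983  0.0117] yaw -20.6 q [-0.73  0.6   1.55  0.    0.99  1.2 ] F [-0.8 -0.2 -0.3] w 0.0350 tilt 0.17
shift cm [-38.76 -59.11 -11.97] rows>=14.3
leveling rotvec deg (tool): [ 0.02 -0.17 -0.  ]
turn z deg -47.8 (jaw mod 180) -> yaw 27.2
shift after turn [ 17.71 -68.46 -11.83]
```

Call:
servo_tool(
  deltas=[0, 0, -1, 0, 0, 0, 0, 0, -2, 0, 0, 0, 0, 0, -2, 0, 0, 0, 0, 0, -2, 0, 0, -4, 0, 0, -2, 0, 0, -8, 0, 0, -2, 0, 0, -8, 0, 0, 0, 0, 0, -8, 0, 0, 0, 0, 0, -8, 0, 0, 0, 0, 0, -8, 0, 0, 0, 0, 0, -3, 0, 0, 0, 0, 0, 0],
)

```text
clock: 29.1
position: [0.5467, -0.3971, 0.131]
ee_rot: [0.001, 0.969, 0.245, 0.001]
contact_force: [0.7, -0.1, -1.2]
width: 0.0352
```

```bash
python3 go.py .393 .2915 .11 27.2
```

```text
t 29.10 p [ 0.5467 -0.3971  0.131 ] yaw 28.4 q [-0.73  0.49  1.42  0.    1.23  0.34] F [ 0.7 -0.1 -1.2] w 0.0352 tilt 0.10
shift cm [ 19.2  -67.9    2.02] rows>=14.1
leveling rotvec deg (tool): [ 0.08 -0.05 -0.  ]
turn z deg 1.2 (jaw mod 180) -> yaw 27.2
shift after turn [ 17.8  -68.27   2.1 ]
```

Call:
servo_tool(
  deltas=[0.3, -1, 0, 0, 0, 1.2, 0.5, -2, 0, 0, 0, 0, 0.8, -3, 0, 0, 0, 0, 1.1, -4.2, 0, 0, 0, 0, 1.1, -4.2, 0, 0, 0, 0, 1.1, -4.2, 0, 0, 0, 0, 1.1, -4.2, 0, 0, 0, 0, 1.1, -4.2, 0, 0, 0, 0, 1.1, -4.2, 0, 0, 0, 0, 1.1, -4.2, 0, 0, 0, 0, 1.1, -4.2, 0, 0, 0, 0, 1.1, -4.2, 0, 0, 0, 0, 1.1, -4.2, 0, 0, 0, 0, 1.1, -4.2, 0, 0, 0, 0, 1.1, -4.2, 0, 0, 0, 0, 1.1, -4.2, 0, 0, 0, 0, 0.9, -3.5, 0, 0, 0, 0, 0.6, -2.2, 0, 0, 0, 0, 0.3, -1.2, 0, 0, 0, 0, 0, 0, 0, 0, 0, 0],
)

```text
clock: 31.1
position: [0.4028, 0.3104, 0.1345]
ee_rot: [0.003, 0.976, 0.218, 0.008]
contact_force: [0.0, -0.0, -2.2]
width: 0.0354
```

```bash
python3 go.py .393 .2915 .09 27.2
```

```text
t 31.10 p [0.4028 0.3104 0.1345] yaw 25.2 q [ 0.53  0.25  1.81 -0.01  1.08  1.66] F [ 0.  -0.  -2.2] w 0.0354 tilt 1.00
shift cm [-1.76  1.25  4.44] rows>=1.0
leveling rotvec deg (tool): [ 0.52 -0.86 -0.  ]
turn z deg -2.0 (jaw mod 180) -> yaw 27.2
shift after turn [-1.74  1.23  4.45]
```

Call:
servo_tool(
  deltas=[-0.6, 0.6, 1, 0.5, -0.9, -2, -0.6, 0.4, 1, 0, 0, 0, -0.4, 0.2, 1, 0, 0, 0, 0, 0, 0.6, 0, 0, 0, 0, 0, 0, 0, 0, 0],
)

```text
clock: 31.6
position: [0.394, 0.2873, 0.0968]
ee_rot: [0.002, 0.973, 0.233, -0.001]
contact_force: [0.6, 0.4, -2.3]
width: 0.0354
```

```bash
python3 - <<'E'
from h import *
grab('wrist','w11')
E
python3 tm.py w11; python3 go.py .393 .2915 .03 27.2
```

```text
blue [118, 0, 133, 48, 3513] [0.4948 0.3807 0.008 ] rect [486.1 387.1] [31.5 96.1] 27.0
blue [204, 131, 81, 89, 1864] [0.4174 0.3096 0.0081] rect [401.5 296. ] [77.5 66.2] 27.2
t 31.65 p [0.3941 0.2874 0.0972] yaw 26.9 q [ 0.49  0.27  1.89 -0.    0.99  1.59] F [ 0.4  0.6 -2.3] w 0.0354 tilt 0.21
shift cm [ 0.1  -0.43  6.71] rows>=1.3
leveling rotvec deg (tool): [0.18 0.09 0.  ]
turn z deg -0.3 (jaw mod 180) -> yaw 27.2
shift after turn [ 0.09 -0.41  6.72]
```

View pics/w11.png

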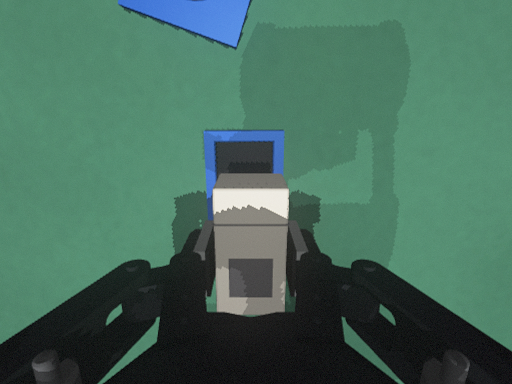

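The tray centre from this view is (0.392, 0.291), which agrees. I'll allow for the adapter's 2 mm offset along the jaws and aim for (0.3935, 0.292).

Call:
servo_tool(
  deltas=[0.1, -0.4, 1, 0.2, 0.1, -0.3, 0, 0, 1.3, 0, 0, 0, 0, 0, 1.3, 0, 0, 0, 0, 0, 1.3, 0, 0, 0, 0, 0, 1, 0, 0, 0, 0, 0, 0.5, 0, 0, 0, 0, 0, 0, 0, 0, 0],
)

```text
clock: 32.35
position: [0.3958, 0.2946, 0.0303]
ee_rot: [-0.002, 0.972, 0.236, 0.003]
contact_force: [0.2, -0.3, -0.4]
width: 0.035
```

```bash
python3 go.py .3935 .292 .0147 27.2
```

```text
t 32.35 p [0.3958 0.2946 0.0303] yaw 27.2 q [0.5  0.36 1.97 0.   0.81 1.59] F [ 0.2 -0.3 -0.4] w 0.0350 tilt 0.42
shift cm [-0.34  0.13  1.56] rows>=0.3
leveling rotvec deg (tool): [-0.11 -0.4   0.  ]
turn z deg 0.0 (jaw mod 180) -> yaw 27.2
shift after turn [-0.33  0.13  1.56]
```

Call:
servo_tool(
  deltas=[-0.3, 0.1, 0, -0.1, -0.4, 0, 0, 0, 0.4, 0, 0, 0, 0, 0, 0, 0, 0, 0],
)

```text
clock: 32.65
position: [0.3943, 0.2928, 0.0269]
ee_rot: [-0.0, 0.972, 0.236, 0.001]
contact_force: [0.3, 0.0, -2.0]
width: 0.0348
```

```bash
python3 go.py .3935 .292 .0147 27.2
```

```text
t 32.65 p [0.3943 0.2928 0.0269] yaw 27.3 q [0.5  0.36 1.97 0.   0.81 1.59] F [ 0.3  0.  -2. ] w 0.0348 tilt 0.10
shift cm [-0.11  0.04  1.22] rows>=0.2
leveling rotvec deg (tool): [-0.01 -0.1   0.  ]
turn z deg 0.1 (jaw mod 180) -> yaw 27.2
shift after turn [-0.11  0.04  1.22]
```

Call:
servo_tool(
  deltas=[-0.1, 0, 0.4, 0, 0, 0, 0, 0, 0.4, 0, 0, 0, 0, 0, 0.3, 0, 0, 0, 0, 0, 0.1, 0, 0, 0, 0, 0, 0, 0, 0, 0],
)

```text
clock: 33.15
position: [0.394, 0.2926, 0.0147]
ee_rot: [-0.001, 0.972, 0.236, 0.002]
contact_force: [-0.8, -0.1, 2.0]
width: 0.0355
```

Call:
servo_tool(
  deltas=[0, 0, 0.2, 0, 0, 0, 0, 0, 0, 0, 0, 0],
)

```text
clock: 33.35
position: [0.3944, 0.2928, 0.0154]
ee_rot: [-0.001, 0.972, 0.236, 0.002]
contact_force: [0.0, 0.3, -2.5]
width: 0.0353
```

Call:
servo_tool(
  deltas=[0, 0, 0.2, 0, 0, 0, 0, 0, 0.2, 0, 0, 0],
)

```text
clock: 33.55
position: [0.3949, 0.2932, 0.0146]
ee_rot: [-0.001, 0.972, 0.236, 0.003]
contact_force: [-5.5, -3.2, 29.1]
width: 0.035
```

Contact at 29 N and at the expected height. I'll release and lift.

Call:
servo_tool(
  deltas=[0, 0, 0, 0, 0, 0, 0, 0, 0, 0, 0, 0, 0, 0, 0, 0, 0, 0, 0, 0, 0, 0, 0, 0, 0, 0, -0.5, 0, 0, 0, 0, 0, -1, 0, 0, 0, 0, 0, -1.5, 0, 0, 0, 0, 0, -2, 0, 0, 0, 0, 0, -2, 0, 0, 0, 0, 0, -2, 0, 0, 0, 0, 0, 0, 0, 0, 0],
  jaw=6,
)

```text
clock: 34.65
position: [0.395, 0.2931, 0.1104]
ee_rot: [-0.001, 0.972, 0.236, 0.004]
contact_force: [-0.4, 0.8, -0.5]
width: 0.0601
```

```bash
python3 - <<'E'
from h import *
grab('wrist','w12')
E
python3 tm.py w12; python3 go.py .5 .0 .25
```

```text
blue [135, 0, 127, 58, 4109] [0.4972 0.3851 0.008 ] rect [503.  394.4] [42.6 90.7] 8.6
blue [213, 135, 76, 105, 2876] [0.3975 0.2939 0.008 ] rect [391.4 290.7] [99.8 66.1] 27.2
t 34.70 p [0.3941 0.2927 0.1092] yaw 27.3 q [ 0.5   0.25  1.87 -0.    1.01  1.59] F [-0.3 -0.2 -0.3] w 0.0604 tilt 0.32
shift cm [ -3.91  30.87 -14.1 ] rows>=6.8
leveling rotvec deg (tool): [ 0.   -0.32 -0.  ]
```

View pics/w12.png

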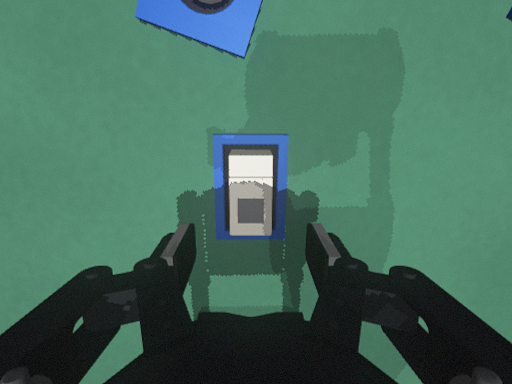

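The adapter is in its pocket at (250,193). I'll raise the arm out of the way and check everything from the fixed cameras.

Call:
servo_tool(
  deltas=[0, 0, -2, 0, 0, 0, 0, 0, -3, 0, 0, 0, 0, 0, -3, 0, 0, 0, -1, 1, -3, 0, 0, 0, -1.5, 1.5, -2, 0, 0, 0, -1.5, 1.5, 0, 0, 0, 0, -1.5, 1.5, 0, 0, 0, 0, -1, 1.5, 0, 0, 0, 0, -0.5, 1, 0, 0, 0, 0, 0, 0, 0, 0, 0, 0, 0, 0, 0, 0, 0, 0],
)

```text
clock: 35.8
position: [0.3622, 0.184, 0.2352]
ee_rot: [0.001, 0.972, 0.236, -0.006]
contact_force: [0.2, -0.3, 0.4]
width: 0.06
```

```bash
python3 - <<'E'
from h import *
TR={'sensor':(.379,-.272,.033,.058),'dial':(.529,.397,.035,.04),'switch':(.6645,.132,.033,.046),'adapter':(.3925,.2915,.035,.07)}
for n in ('top','scene'):
    im,d,c=grab(n,n+'2'); W=world(d,c); hsv=cv2.cvtColor(im,cv2.COLOR_RGB2HSV)
    for k,(x,y,h,s) in TR.items():
        m=(np.hypot(W[...,0]-x,W[...,1]-y)<.05)&(np.abs(W[...,2]-h)<.009)&(hsv[...,1]<110)
        P=W[m]
        if len(P)<20: print(n,k,'few',len(P)); continue
        A=np.c_[P[:,:2]-P[:,:2].mean(0),np.ones(len(P))]; co=np.linalg.lstsq(A,P[:,2],rcond=None)[0]
        r=cv2.minAreaRect((P[:,:2]*1000).astype(np.float32))
        print(n,k,len(P),'c',np.round(r[0],1),np.round(r[1],1),round(r[2],1),'zmed %.4f tilt deg %.1f'%(np.median(P[:,2]),np.degrees(np.arctan(np.hypot(*co[:2])))))
    for k,(x,y,r,lo,hi) in {'tape':(.58,-.005,.06,.012,.06),'pot':(.34,-.477,.08,.05,.105)}.items():
        m=(np.hypot(W[...,0]-x,W[...,1]-y)<r)&(W[...,2]>lo)&(W[...,2]<hi); print(k,W[m].min(0).round(3),W[m].max(0).round(3))
E
python3 go.py
```

```text
top sensor 329 c [ 381.  -275.8] [56.2 55.8] 24.0 zmed 0.0345 tilt deg 1.6
top dial 104 c [536.5 397.3] [27.  40.8] 21.8 zmed 0.0353 tilt deg 8.1
top switch 249 c [666.4 129.9] [48.4 45.5] 3.5 zmed 0.0346 tilt deg 2.5
top adapter few 0
tape [ 0.546 -0.039  0.013] [0.615 0.029 0.03 ]
pot [ 0.301 -0.517  0.05 ] [ 0.38  -0.436  0.104]
scene sensor 311 c [ 380.9 -272.3] [55.2 58.3] 84.1 zmed 0.0328 tilt deg 2.3
scene dial 162 c [529.8 398.6] [37.9 40.4] 50.6 zmed 0.0336 tilt deg 1.6
scene switch 340 c [665.5 133.5] [46.5 46.7] 5.1 zmed 0.0331 tilt deg 2.3
scene adapter 289 c [393.5 293.2] [71.8 39. ] 26.5 zmed 0.0339 tilt deg 4.1
tape [ 0.544 -0.035  0.012] [0.615 0.033 0.028]
pot [ 0.301 -0.513  0.05 ] [ 0.382 -0.433  0.105]
t 35.90 p [0.3623 0.1842 0.2353] yaw 27.3 q [ 0.3   0.02  1.81 -0.    1.32  1.39] F [1.  0.2 0.1] w 0.0601 tilt 0.74
```

View pics/top2.png

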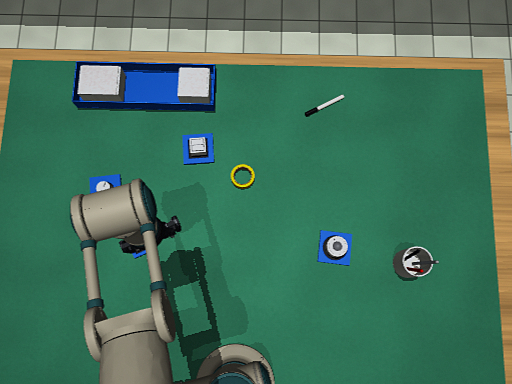

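View pics/scene2.png

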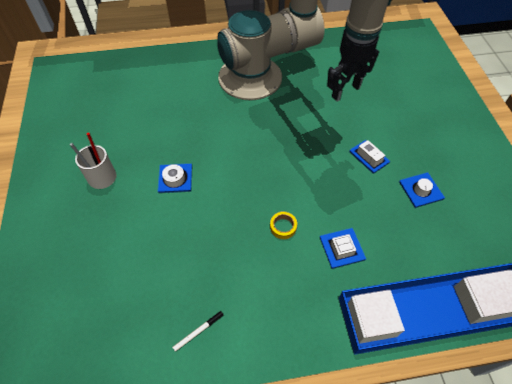

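The top view is partly blocked by the arm, and these tilt fits include side-face pixels. The close wrist depth images give a cleaner flatness check.

```bash
python3 - <<'E'
from h import *
for f,k,x,y,h in [('w3','dial',.528,.3975,.035),('w6','switch',.664,.132,.034),('w9','sensor',.379,-.272,.033),('w12','adapter',.3925,.2915,.035)]:
    z=np.load(f+'.npz'); W=world(z['d'],(z['K'],z['R'],z['t'])); hsv=cv2.cvtColor(z['im'],cv2.COLOR_RGB2HSV)
    m=(np.hypot(W[...,0]-x,W[...,1]-y)<.045)&(W[...,2]>h-.006)&(W[...,2]<h+.01)&(hsv[...,1]<110); P=W[m]
    for i in range(8):
        A=np.c_[P[:,:2]-[x,y],np.ones(len(P))]; co=np.linalg.lstsq(A,P[:,2],rcond=None)[0]; r=P[:,2]-A@co; P=P[np.abs(r-np.median(r))<max(.0012,2*np.median(abs(r)))]
    b=(np.hypot(W[...,0]-x,W[...,1]-y)<.09)&(np.abs(W[...,2])<.004)
    print(k,len(P),'z at centre %.4f'%co[2],'tilt %.2f'%np.degrees(np.arctan(np.hypot(*co[:2]))),'bench z %.4f'%np.median(W[b][:,2]),'centre',np.round((P.max(0)+P.min(0))[:2]/2,4))
E
```

```text
dial 1614 z at centre 0.0340 tilt 0.25 bench z -0.0003 centre [0.5295 0.3971]
switch 2102 z at centre 0.0335 tilt 0.64 bench z -0.0003 centre [0.6657 0.1315]
sensor 2871 z at centre 0.0324 tilt 0.06 bench z -0.0003 centre [ 0.3799 -0.2751]
adapter 3185 z at centre 0.0341 tilt 0.25 bench z -0.0003 centre [0.3932 0.2911]
```

```bash
python3 -c "
from h import *
print(manip.sign_off())"
```

```text
the job is handed in; nothing more can be done
None
```

All four products are in their matching trays, and I handed the job in at about 36 s of the 109 s allowed. Each one was gripped, carried over, lowered until it touched the pocket floor, then released.

**Seating:** Close-up depth images after each release showed every product flat, with tilt under 0.7°. Each top was within about 1 mm of its seated height, and each centre was within about 3 mm of its pocket's middle.

**Bystanders:** The tape and pot measure where they started, to within camera accuracy.

**Checks that were weaker or disagreed:**
- **Cameras:** The top and scene cameras differed by up to 4 mm sideways, so I used positions confirmed by the wrist camera.
- **Final overview:** The arm hid the adapter and part of the dial in the last top picture. The rough tilts from those two fixed cameras came out higher (up to 8° for the half-hidden dial, 4° for the adapter), probably because side faces or missing parts got into the fit. I relied on the close-up images instead.
- **Sensor placing:** It was pressed onto the floor with up to 37 N for a moment. Easing off then lifted the gripper 1–2 mm just before release, so the sensor may have settled by about 1 mm.

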